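# Close a drill jig over a gear and lock it with quarter-turn T-bolts

## Task

Load the drill jig: lay the spur gear flat in its nest, hub up, then lower the jig plate level over both dowel pins until it sits flush on the ears. Then fasten it with every T-bolt in the stand, one bolt to a slot, any slot: pass the T-head down through the slot until the collar rests on the plate, and give it a quarter turn so that it lies square across the slot. Leave everything released, and leave the ball bearing and the other things on the bench alone.

Things in the scene. Friction and masses are not known exactly. Their poses are not given: they have to be found in the camera images.
- gear_mid (a point): spur gear of bare steel, lying on the bench hub up: toothed disc 65 mm across and 16 mm thick, on it a round hub 26 mm across and 10 mm tall (26 mm in all; good to grasp across the hub with the fingertips just above the disc). The point is on its axis, 13 mm above its underside; z up
- bearing_mid (a point): ball bearing, 62 mm across, 16 mm thick, without hub: a bystander that lies near the gear. The point is at its centre
- nest (a point): the gear's nest in the fixed drill jig: centre of its floor, 30 mm above the bench. The nest is 73 mm square (about 4 mm of play all round the gear) with an 8 mm high rim, between two cheeks 80 mm apart across y that reach 60 mm above the bench; open towards +x and -x. Axes of the jig: z up, y along its length (192 mm), x across (104 mm)
- seat (a point): centre of the jig, level with the top of its two ears, 60 mm above the bench, on which the plate must lie. Each ear is an 8 mm thick shelf from 42 to 96 mm to either side along y, free below, with slots under those of the plate. Same axes as nest
- pin0 (a point): tip of the first dowel pin of the jig, 18 mm above the ear: 8 mm thick, tapered over its last 6 mm; at x 0, y +72 mm of the jig
- pin1 (a point): tip of the second dowel pin, the same; at x +30, y -72 mm of the jig
- plate_grip (a point): centre of the bar handle of the aluminium jig plate, 33 mm above the plate's underside. The bar is 14 mm wide (x), 56 mm long (y), 14 mm tall, on two 10 mm posts at y +-22 mm; its underside is 18 mm above the plate's top face. z up; x and y lie as the jig's when the plate is seated (it fits one way round only), with this point straight above nest
- hole0 (a point): plate hole for pin0, at the plate's underside
- hole1 (a point): plate hole for pin1, at the plate's underside
- slot0 (a point): centre of slot 1 for a T-bolt, at the top face of the plate when that is seated (68 mm above the bench), at x 30, y 72 mm of the jig. The slot is 33 mm long along the jig's y and 13 mm wide along x. Axes as the jig's
- slot1 (a point): centre of slot 2 for a T-bolt, at the top face of the plate when that is seated (68 mm above the bench), at x -30, y 72 mm of the jig. The slot is 33 mm long along the jig's y and 13 mm wide along x. Axes as the jig's
- slot2 (a point): centre of slot 3 for a T-bolt, at the top face of the plate when that is seated (68 mm above the bench), at x -16, y -72 mm of the jig. The slot is 33 mm long along the jig's y and 13 mm wide along x. Axes as the jig's
- bolt0_grip (a point): thumb wing of a steel T-bolt (grasp across it): flat, 30 mm long, 11 mm thick, 36 mm tall, from 21 mm below this point to 15 mm above it; fingertips stay above the round collar (24 mm across) under it. The point is on the bolt's axis, 26 mm above the collar's underside. z up along the bolt, x along the wing. Two or three bolts; an absent one has no pose
- bolt1_grip (a point): wing of T-bolt 2, the same as bolt0_grip
- bolt2_grip (a point): wing of T-bolt 3, the same as bolt0_grip
- stand: fixed steel stand for the T-bolts: 60 (x) x 150 (y) x 44 mm, three slots in its top at y -48, 0 and +48 mm; origin under its centre, z up. Bolts hang with wing along the stand's x; they lift straight up, 30 mm to be clear
- gear: the gear, origin at the centre of its underside
- plate: jig plate 104 (x) x 192 (y) x 8 mm, about 0.45 kg, flat on the bench at the start, handle up; origin at the centre of its underside. Holes 10.5 mm across for the pins at x 0, y +72 and x +30, y -72 mm; three slots 33 x 13 mm, long along y, at x +30, y +72; x -30, y +72; x -16, y -72 mm
- bolt0: T-bolt 1, about 0.1 kg, hanging upright in a slot of the stand by its collar (24 mm across, 5 mm thick); origin on its axis at the collar's underside. Wing above; below, an 8 mm shank and the T-head, a bar 28 x 9 x 8 mm along x, parallel to the wing, its underside 27 mm below the collar's underside. It turns freely in a slot when the head is under the ear
- bolt1: T-bolt 2, the same as bolt0
- bolt2: T-bolt 3, the same as bolt0
Not all that is in view belongs to the job. What is shaped like the bolt0 but pink is not meant.

How it is judged:
By the outcome, as a careful person would: the job done as asked, in the order asked, and still so for the second after the job is handed in, with the robot touching nothing.
Of bolt0, bolt1, bolt2 only 2 to 3 are there at a start; the rules pass over those that are not, and their reading is None.
At some moment in a run one of gear, plate may be knocked a few centimetres aside while the robot is not near it.
It also fails if it takes over 210 s, if anything falls off the work surface, if the arm or the gripper's body presses on something with over 40 N, if the wrist force passes 120 N, or if a joint passes its speed limit or range.

## Robot

A 7-joint arm with a two-finger parallel gripper is mounted at the origin on a cart in front of the work surface, level with it; the furniture and walls round the work are solid. World frame = base frame: x ahead of the robot, y to its left, z up, the work surface at z = 0. Lengths are in m, angles in rad, forces in N, time in s.
With the tool pointing down it reaches from about 0.35 to 0.9 m from the base axis. Payload 8.1 kg.
Tool frame: the origin (TCP) lies at the very end of the fingers, on their centre line; the grasp point (between the pads) lies 19 mm behind it; z points along the fingers, y is the line along which they close (so a half turn about z gives the same grasp; the last joint's range is limited). The gripper opens to 85 mm and grips with 20 to 120 N. Pads are 22 mm wide; open, the fingers measure 114 mm over their backs; the gripper's body (76 mm by 85 mm) begins 54 mm behind the grasp point. The pads swing forward as they close: fully open they stand 13 mm farther back than shut.
Start: joints at [-1.311, 0.434, 0.025, 1.573, -0.012, 1.134, -0.075], TCP at [0.222, 0.584, 0.231] pointing down, gripper open.
Joint ranges: [-2.62, 2.62], [-0.44, 2.09], [-1.27, 1.32], [0.08, 2.57], [-1.32, 4.46], [0.12, 2], [-2.74, 2.74]. Speed limits (rad/s): [2.22, 2.22, 3.01, 3.01, 3.14, 3.14, 3.14].

## Interface

Orientations are given as a rotation vector (axis times angle).
In Python, from cell import get_state, camera, hand_in gives the robot as it stands.
- The arm moves only by the shell command python3 -m inch 'ROWS'. ROWS is JSON, a list of rows, each a list of 5 numbers: the shift along the tool's x, y, z in mm, then the turn about the tool's z in rad, then the finger opening in mm, from 0 to 85.4. In form: [[dx, dy, dz, twist, fingers], ...]. A call has 1 to 12 rows; each row shifts and turns the commanded pose from where the row before left it, along the tool's axes as they then stand; what a row does not reach is not made up. A row lasts 1/8 s, in which the tool goes at most 62.5 mm and 10.7 degrees, less where a joint would pass 70% of its speed; a pose out of reach is approached as far as the arm can. A call is refused whole if a number of a shift passes 62.5 or a number of a turn 0.188, either way. A call with a gripper value outside its range is refused whole. The fingers move at their own pace and stop on an object; the grip force is fixed at half the most. Time passes only in rows, so rows that do not move let the fingers close. It gives the time, the measured TCP pose, the force, the opening and the grip force at its end, in the units of the state.
- get_state(): the state, without advancing time (a new reading comes with each control period).
- camera(name): name is "side" or "top"; returns a dict with "img" (480x640x3 uint8, blue, green, red), "intrinsics" (3x3 intrinsics, pixels), "distortion" ([k1, k2, p1, p2, k3] as OpenCV has them; the pictures are not rectified), "R" (3x3) and "t" (3): a world point X has camera coordinates R X + t. Camera axes: x right, y down, z forward; pixel columns grow to the right and rows downward; lengths in m; the calibration is good to about 2 mm. A picture is of the moment at which its call begins. There is no depth.
- hand_in(): hands the job in; it is judged then, once.
The state is a dict: "t": time; "joints": joint angles; "qd": joint speeds; "tau": joint torques, N m; "tool_pos": TCP position; "tool_rot": TCP orientation; "wrist_force": force on the tool from outside, world axes, zero at the start; "wrist_torque": the same for the moment, N m; "gripper_width": opening from 0.0 (shut) to 1.0 (fully open); "grip_force": force on a finger pad.
Only numpy, scipy, OpenCV 4.12 (cv2) and the standard library are available. Lean on these libraries where they do the work, as an engineer would, in place of code of your own. Each camera call takes 0.05 s, during which the arm holds its last target. There are 200 camera calls.

## Working session

There is one attempt and no reset: what is moved stays moved. The work goes in short steps, Python scripts to look and compute and a shell command to move; the robot and the scene stay as the last step left them, time stands still between calls to the robot, and variables do not carry over. Pictures are saved under pics/ and viewed, at most 14 in all, crops included, and the job is handed in when it is done.

```bash
ls; mkdir -p pics
python3 - <<'E'
from cell import get_state,camera
import cv2
s=get_state();print(s)
for n in("top","side"):
    c=camera(n);cv2.imwrite(f"pics/{n}0.png",c["img"]);print(n,c["intrinsics"],c["distortion"],c["R"],c["t"])
E
```

```text
pics
{'t': 0.0, 'joints': array([-1.31057449,  0.43523574,  0.02496407,  1.57411753, -0.01158577,
        1.13399769, -0.07510585]), 'qd': array([-0.00015756,  0.00110856,  0.00067272, -0.00083676, -0.00129484,
       -0.00142663,  0.00030313]), 'tau': array([-1.06313724e-03, -6.70475936e+01,  1.02447566e+00, -3.16211164e+01,
        1.55898405e-02,  1.26133140e-02,  1.01768347e-05]), 'tool_pos': array([0.22169125, 0.58380804, 0.23051005]), 'tool_rot': array([-5.66868904e-01, -3.08988634e+00,  2.52535131e-03]), 'wrist_force': array([-0.1220046 ,  0.64937365, -1.07706271]), 'wrist_torque': array([-0.02421662,  0.02404678, -0.05078986]), 'grip_force': 0.0, 'gripper_width': 1.0029554572260244}
top [[516.15896797   0.         325.88197496]
 [  0.         516.15896797 234.67206106]
 [  0.           0.           1.        ]] [0.03017934 0.         0.         0.         0.        ] [[ 1.66553348e-02 -9.99855013e-01  3.54310144e-03]
 [-9.84979766e-01 -1.70164435e-02 -1.71829277e-01]
 [ 1.71864654e-01 -6.28009094e-04 -9.85120371e-01]] [-0.05059772  0.51719082  1.11548641]
side [[589.17551537   0.         318.43389961]
 [  0.         589.17551537 242.87793669]
 [  0.           0.           1.        ]] [-0.07483003  0.          0.          0.          0.        ] [[-0.99101547 -0.13189443 -0.02218539]
 [-0.03815788  0.43779979 -0.89826239]
 [ 0.12818856 -0.88934538 -0.43889918]] [0.53089286 0.08796837 1.14260629]
```

View pics/top0.png

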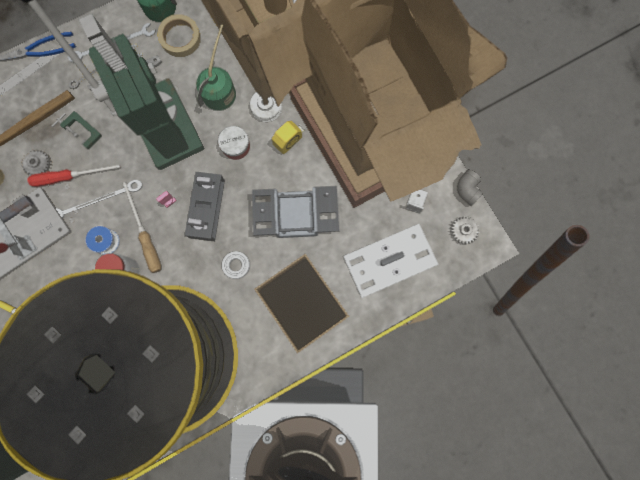

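View pics/side0.png

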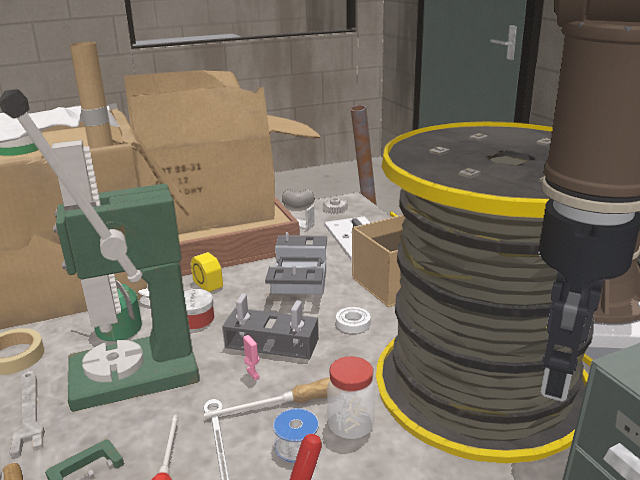

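Top view: stand (207,205) with bolts, pink decoy (166,199), jig (293,212), bearing ring (235,265), plate (390,260), and gears at (463,230) and (35,162). The drum (100,370) and the open box (300,303) are obstacles. I'll enlarge the work area next.

```bash
cat > h.py <<'E'
import numpy as np,cv2
from cell import get_state,camera
def cal(c): return np.array(c["intrinsics"]),np.array(c["distortion"]),np.array(c["R"]),np.array(c["t"])
def ray(c,p):
    K,d,R,t=cal(c); q=cv2.undistortPoints(np.array(p,float).reshape(-1,1,2),K,d).reshape(-1,2)
    return -R.T@t, np.c_[q,np.ones(len(q))]@R
def onz(c,p,z):
    o,d=ray(c,p); return o+d*((z-o[2])/d[:,2])[:,None]
def proj(c,X):
    K,d,R,t=cal(c); return cv2.projectPoints(np.array(X,float).reshape(-1,1,3),cv2.Rodrigues(R)[0],t,K,d)[0].reshape(-1,2)
def tri(c1,p1,c2,p2):
    o1,d1=ray(c1,[p1]);o2,d2=ray(c2,[p2]);A=np.c_[d1[0],-d2[0]];s=np.linalg.lstsq(A,o2-o1,rcond=None)[0]
    a=o1+d1[0]*s[0];b=o2+d2[0]*s[1];return (a+b)/2,np.linalg.norm(a-b)
E
python3 - <<'E'
from h import *
np.set_printoptions(precision=3,suppress=True)
T=camera("top");S=camera("side");i=T["img"]
cv2.imwrite("pics/c1.png",cv2.resize(i[145:305,140:350],None,fx=3.7,fy=3.7,interpolation=cv2.INTER_CUBIC))
a=cv2.resize(i[190:310,335:495],None,fx=3,fy=3,interpolation=cv2.INTER_CUBIC)
b=cv2.resize(i[130:200,0:80],None,fx=3,fy=3,interpolation=cv2.INTER_CUBIC)
w=np.zeros((360,480+240,3),np.uint8);w[:,:480]=a;w[:210,480:]=b
cv2.imwrite("pics/c2.png",w)
for p in [(463,230),(35,162),(235,265),(293,212),(207,205),(390,260),(302,303)]: print(p,onz(T,[p],.02)[0])
print("cams",ray(T,[(0,0)])[0],ray(S,[(0,0)])[0])
# drum: bolts heads on top
for a,b in [((110,315),(479,136)),((95,373),(512,158)),((52,335),(440,150))]: print(tri(T,a,S,b))
E
```

```text
(463, 230) [ 0.539 -0.357  0.02 ]
(35, 162) [0.682 0.638 0.02 ]
(235, 265) [0.449 0.163 0.02 ]
(293, 212) [0.574 0.035 0.02 ]
(207, 205) [0.587 0.234 0.02 ]
(390, 260) [ 0.466 -0.189  0.02 ]
(302, 303) [0.366 0.009 0.02 ]
cams [ 0.319 -0.041  1.188] [0.383 1.048 0.592]
(array([0.304, 0.291, 0.381]), np.float64(0.048757311503379856))
(array([0.24 , 0.311, 0.359]), np.float64(0.0014946341462333164))
(array([0.316, 0.368, 0.385]), np.float64(0.0362095244036785))
```

View pics/c1.png

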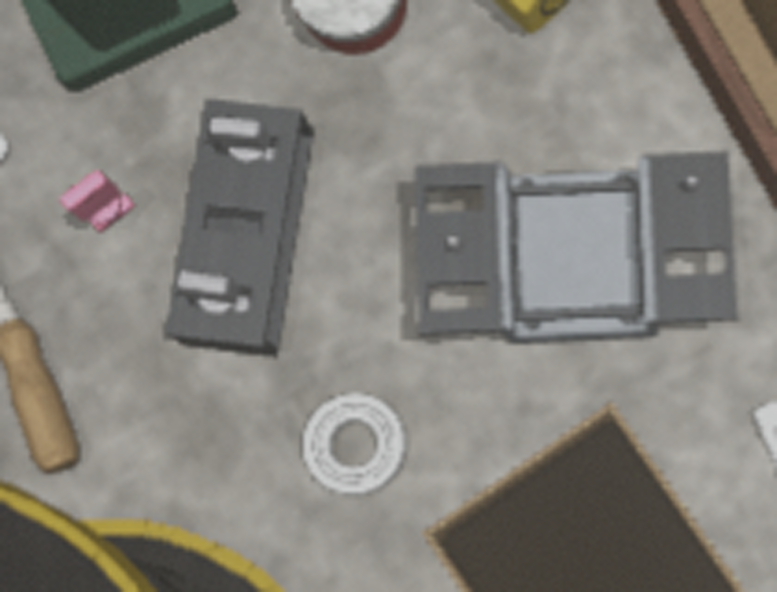

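View pics/c2.png

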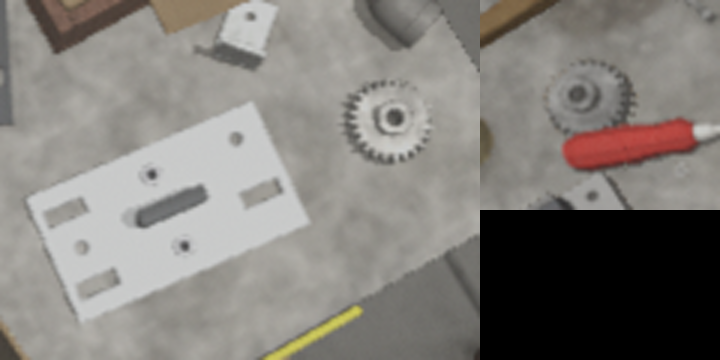

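Only (463,230) fits the gear: bright bare steel, a hub, r=0.65 m. (35,162) is darker and at r=0.93 m is out of reach. The ring at (235,265) has no hub, so it is the bearing. Two bolts hang in the end slots of the stand, and the pink one (166,199) is the decoy. Now the exact positions.

Run:
```python
from h import *
np.set_printoptions(precision=4,suppress=True)
T=camera("top");S=camera("side");i=T["img"];g=cv2.cvtColor(i,cv2.COLOR_BGR2GRAY).astype(int)
sat=i.max(2).astype(int)-i.min(2)
def big(m,x0,y0):
    n,l,s,c=cv2.connectedComponentsWithStats(m.astype(np.uint8)); k=1+np.argmax(s[1:,4]); return l==k,c[k]+[x0,y0],s[k]
# plate
x0,y0=335,215;m=(g>185)[y0:305,x0:445];mm,c,s=big(m,x0,y0)
ct,_h=cv2.findContours(mm.astype(np.uint8),cv2.RETR_CCOMP,cv2.CHAIN_APPROX_NONE)
o=max(ct,key=len);P=onz(T,o.reshape(-1,2)+[x0,y0],.008)[:,:2];r=cv2.minAreaRect((P*1000).astype(np.float32));print("plate",r)
for h in ct:
    if h is not o and cv2.contourArea(h)>3:
        M=h.reshape(-1,2).mean(0)+[x0,y0];print(" hole",M,cv2.contourArea(h),onz(T,[M],.008)[0])
# handle dark
m=((g<120)&(sat<30))[245:275,375:410];_,c,s=big(m,375,245);print("handle",c,s,onz(T,[c],.038))
# gear
m=(g>0)
x0,y0=440,205;sub=g[y0:255,x0:490];print("gearthr",np.percentile(sub,[5,25,50,75,95]))
# jig pins: local maxima
for p in [(262,210),(326,194)]:
    w=g[p[1]-5:p[1]+6,p[0]-5:p[0]+6]; k=np.clip(w-np.median(w)-15,0,None)*(np.hypot(*np.mgrid[-5:6,-5:6])<4);yy,xx=np.mgrid[-5:6,-5:6];q=np.array([p[0]+(k*xx).sum()/k.sum(),p[1]+(k*yy).sum()/k.sum()]);print("pin",q,onz(T,[q],.078))
# nest floor
m=(g>135)[195:233,275:318]; mm,c,s=big(m,275,195);print("nest",c,s,onz(T,[c],.03))
# wings: bright in stand
m=((g>165)&(sat<30))[165:240,185:228];n,l,s,c=cv2.connectedComponentsWithStats(m.astype(np.uint8))
for k in range(1,n):
    if s[k,4]>5: print("stand blob",c[k]+[185,165],s[k,2:],onz(T,[c[k]+[185,165]],.085))
# tall things
def hs(n,a,b): print(n,*tri(T,a,S,b))
hs("carton near corner",(305,254.5),(353,248))
hs("flap",(395,198),(319,134));hs("flap2",(507,62),(319,134))
cv2.imwrite("pics/s1.png",cv2.resize(S["img"][170:370,200:420],None,fx=3,fy=3,interpolation=cv2.INTER_CUBIC))
```

```text
plate ((468.4024963378906, -191.4358673095703), (102.98084259033203, 190.67669677734375), 24.306419372558594)
 hole [367.475 284.225] 119.0 [ 0.4113 -0.1387  0.008 ]
 hole [395.2381 271.7143] 37.5 [ 0.441  -0.2022  0.008 ]
 hole [361.8235 271.8235] 29.5 [ 0.4394 -0.1256  0.008 ]
 hole [356.2927 260.2439] 119.5 [ 0.4659 -0.1128  0.008 ]
 hole [389.9697 258.5303] 262.0 [ 0.4712 -0.1903  0.008 ]
 hole [421.6  253.95] 115.0 [ 0.4831 -0.2631  0.008 ]
 hole [384.0909 247.5455] 40.0 [ 0.4965 -0.1768  0.008 ]
 hole [413.2353 235.8235] 30.5 [ 0.5252 -0.2444  0.008 ]
handle [391.0152 258.6212] [  5   7  23  14 132] [[ 0.4672 -0.1888  0.038 ]]
gearthr [115. 148. 155. 162. 186.]
pin [261.9057 209.4528] [[0.5661 0.0998 0.078 ]]
pin [326.6198 193.2397] [[ 0.6053 -0.0419  0.078 ]]
nest [294.9092 212.3665] [  5   2  31  32 914] [[0.5713 0.0301 0.03  ]]
stand blob [202.7059 178.6765] [12  4 34] [[0.6316 0.2318 0.085 ]]
stand blob [205.8333 186.25  ] [ 8  3 12] [[0.6145 0.224  0.085 ]]
stand blob [194.     220.8182] [11  5 33] [[0.5366 0.2452 0.085 ]]
stand blob [197.5    227.2143] [ 8  3 14] [[0.5226 0.2368 0.085 ]]
carton near corner [0.4668 0.0031 0.0687] 0.004519372169625509
flap [ 0.5526 -0.1695  0.2508] 0.0022714050310243456
flap2 [ 0.6858 -0.3625  0.2563] 0.24639477200302565
```

View pics/s1.png

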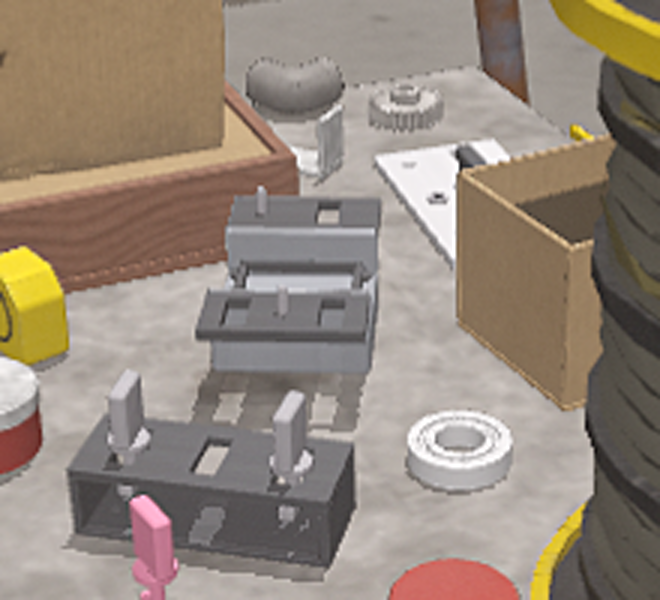

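Side crop: two bolts in the stand, at about (242,303) and (297,310); the gear is at (335,205) hub up, and the pin tips at (287,233) and (294,267). I'll cross-check the positions in two views and write a planner that prints rows.

```bash
cat >> h.py <<'E'
from scipy.spatial.transform import Rotation as Ro
def pose():
    s=get_state();R=Ro.from_rotvec(s["tool_rot"]).as_matrix();return s,s["tool_pos"],np.degrees(np.arctan2(R[1,1],R[0,1])),R
def plan(way,step=45):
    "way: (x,y,z,heading deg of tool y, fingers mm); prints rows in tool axes"
    s,p,h,R=pose();p=p.copy()
    for x,y,z,H,f in way:
        d=np.array([x,y,z])-p;dh=(H-h+180)%360-180
        n=max(1,int(np.ceil(max(np.linalg.norm(d)*1000/step,abs(dh)/9))))
        rows=[]
        for k in range(n):
            e=d/n*1000;a=np.radians(h);ty=np.array([np.cos(a),np.sin(a)]);tx=np.array([-ty[1],ty[0]])
            rows.append([round(e[:2]@tx,1),round(e[:2]@ty,1),round(-e[2],1),round(-np.radians(dh/n),3),f]);h+=dh/n
        p=np.array([x,y,z]);print((x,y,z,H),rows)
E
python3 - <<'E'
from h import *
np.set_printoptions(precision=4,suppress=True)
T=camera("top");S=camera("side");s,p,h,R=pose();print(p,h);print(R)
def hs(n,a,b): print(n,*tri(T,a,S,b))
hs("pin0",(261.9,209.45),(293.8,266.5));hs("pin1",(326.6,193.2),(286.8,232.5))
hs("hub",(466,229),(335,199.5))
g=T["img"][205:255,440:490]
c=cv2.HoughCircles(cv2.resize(cv2.cvtColor(g,cv2.COLOR_BGR2GRAY),None,fx=4,fy=4,interpolation=cv2.INTER_CUBIC),cv2.HOUGH_GRADIENT,1,20,param1=100,param2=20,minRadius=20,maxRadius=70)
if c is not None:
  for q in c[0][:4]:
    u=(q[:2]+.5)/4-.5+[440,205];print("circ",u,q[2]/4,onz(T,[u],.026),onz(T,[u],.016))
hs("boltA",(202.7,178.7),(242,296));hs("boltB",(194,220.8),(297,301.5))
for z in (.085,): print(onz(T,[(202.7,178.7),(194,220.8)],z))
plan([(.222,.584,.48,h,85),(.5,.3,.48,30,85),(.56,.0,.45,0,85),(.539,-.357,.35,-33,85),(.539,-.357,.10,-33,85)],50)
E
```

```text
[0.2218 0.5843 0.2312] 69.21015702149043
[[-0.9349  0.3549 -0.    ]
 [ 0.3549  0.9349 -0.0002]
 [-0.     -0.0002 -1.    ]]
pin0 [0.5669 0.1004 0.074 ] 0.00012474006931061842
pin1 [ 0.6059 -0.0418  0.0758] 3.4966875121911586e-05
hub [ 0.5403 -0.3627  0.0232] 0.0002980112864655502
circ [465.5 228.5] 12.625 [[ 0.5411 -0.3609  0.026 ]] [[ 0.543  -0.3636  0.016 ]]
boltA [0.6314 0.2317 0.0855] 0.00010806021047620238
boltB [0.5361 0.2444 0.0883] 0.00033912826472989177
[[0.6315 0.2318 0.085 ]
 [0.5366 0.2453 0.085 ]]
(0.222, 0.584, 0.48, np.float64(69.21015702149043)) [[np.float64(-0.1), np.float64(-0.0), np.float64(-49.8), np.float64(-0.0), 85], [np.float64(-0.1), np.float64(-0.0), np.float64(-49.8), np.float64(-0.0), 85], [np.float64(-0.1), np.float64(-0.0), np.float64(-49.8), np.float64(-0.0), 85], [np.float64(-0.1), np.float64(-0.0), np.float64(-49.8), np.float64(-0.0), 85], [np.float64(-0.1), np.float64(-0.0), np.float64(-49.8), np.float64(-0.0), 85]]
(0.5, 0.3, 0.48, 30) [[np.float64(-45.1), np.float64(-20.9), np.float64(-0.0), np.float64(0.086), 85], [np.float64(-46.7), np.float64(-16
[... 1472 characters left out ...]
at64(10.2), np.float64(12.5), np.float64(0.072), 85], [np.float64(-42.7), np.float64(13.3), np.float64(12.5), np.float64(0.072), 85], [np.float64(-41.6), np.float64(16.3), np.float64(12.5), np.float64(0.072), 85], [np.float64(-40.3), np.float64(19.3), np.float64(12.5), np.float64(0.072), 85]]
(0.539, -0.357, 0.1, -33) [[np.float64(0.0), np.float64(0.0), np.float64(50.0), np.float64(-0.0), 85], [np.float64(0.0), np.float64(0.0), np.float64(50.0), np.float64(-0.0), 85], [np.float64(0.0), np.float64(0.0), np.float64(50.0), np.float64(-0.0), 85], [np.float64(0.0), np.float64(0.0), np.float64(50.0), np.float64(-0.0), 85], [np.float64(0.0), np.float64(0.0), np.float64(50.0), np.float64(-0.0), 85]]
```

```bash
sed -i 's/round(e\[:2\]@tx,1)/float(round(e[:2]@tx,1))/;s/round(e\[:2\]@ty,1)/float(round(e[:2]@ty,1))/;s/round(-e\[2\],1)/float(round(-e[2],1))/;s/round(-np.radians(dh\/n),3)/float(round(-np.radians(dh\/n),3))/' h.py
python3 -m inch '[[0,0,-50,0,60],[0,0,-50,0,60],[0,0,-50,0,60],[0,0,-50,0,60],[0,0,-50,0,60]]'
python3 -m inch '[[-45,-21,0,0.086,60],[-47,-17,0,0.086,60],[-48,-13,0,0.086,60],[-49,-9,0,0.086,60],[-49,-5,0,0.086,60],[-50,0,0,0.086,60],[-49,4,0,0.086,60],[-49,8,0,0.086,60]]'
python3 - <<'E'
from h import *
plan([(.50,.0,.40,0,60),(.49,-.2,.35,-15,60),(.541,-.361,.35,-33,60)],50)
E
```

```text
t: 1.02
tool_pos: [0.2217, 0.584, 0.4832]
tool_rot: [0.567, 3.09, 0.001]
wrist_force: [0.0, 0.2, -0.1]
gripper_width: 0.703
grip_force: 0.0
t: 2.02
tool_pos: [0.4995, 0.2981, 0.4815]
tool_rot: [1.579, 2.716, 0.001]
wrist_force: [-0.3, 1.2, 0.5]
gripper_width: 0.701
grip_force: 0.0
(0.5, 0.0, 0.4, 0) [[-37.1, -21.0, 11.6, 0.074, 60], [-38.5, -18.2, 11.6, 0.074, 60], [-39.7, -15.3, 11.6, 0.074, 60], [-40.8, -12.3, 11.6, 0.074, 60], [-41.6, -9.3, 11.6, 0.074, 60], [-42.1, -6.2, 11.6, 0.074, 60], [-42.5, -3.1, 11.6, 0.074, 60]]
(0.49, -0.2, 0.35, -15) [[-40.0, -2.0, 10.0, 0.052, 60], [-40.0, 0.1, 10.0, 0.052, 60], [-40.0, 2.2, 10.0, 0.052, 60], [-39.8, 4.3, 10.0, 0.052, 60], [-39.5, 6.4, 10.0, 0.052, 60]]
(0.541, -0.361, 0.35, -33) [[-35.6, 22.7, -0.0, 0.079, 60], [-33.7, 25.5, -0.0, 0.079, 60], [-31.6, 28.0, -0.0, 0.079, 60], [-29.3, 30.4, -0.0, 0.079, 60]]
```

```bash
python3 -m inch '[[-37,-21,12,0.074,60],[-38.5,-18,12,0.074,60],[-40,-15,12,0.074,60],[-41,-12,12,0.074,60],[-41.5,-9,11,0.074,60],[-42,-6,11,0.074,60],[-42.5,-3,11,0.074,60],[-40,-2,10,0.052,60],[-40,0,10,0.052,60],[-40,2,10,0.052,60],[-40,4,10,0.052,60],[-39.5,6.5,10,0.052,60]]'
python3 -m inch '[[-35.5,22.5,0,0.079,60],[-33.5,25.5,0,0.079,60],[-31.5,28,0,0.079,60],[-29.5,30.5,0,0.079,60],[0,0,50,0,60],[0,0,50,0,60],[0,0,50,0,60],[0,0,50,0,60]]'
python3 - <<'E'
from h import *
S=camera("side");T=camera("top");i=S["img"][150:260,260:440]
cv2.imwrite("pics/s2.png",np.vstack([cv2.resize(i,(540,330),interpolation=cv2.INTER_CUBIC),cv2.resize(T["img"][180:270,400:540],(540,270) if 0 else (540,347))[:270]]))
plan([(.541,-.361,.019,-33,50)],40)
E
```

```text
t: 3.52
tool_pos: [0.4912, -0.1998, 0.3502]
tool_rot: [2.49, 1.915, 0.001]
wrist_force: [-0.1, 0.5, 0.2]
gripper_width: 0.702
grip_force: 0.0
t: 4.53
tool_pos: [0.5429, -0.3591, 0.1488]
tool_rot: [2.759, 1.502, 0.001]
wrist_force: [0.9, -0.5, -0.9]
gripper_width: 0.706
grip_force: 0.0
(0.541, -0.361, 0.019, -33) [[-0.8, 0.7, 31.5, 0.001, 50], [-0.8, 0.7, 31.5, 0.001, 50], [-0.8, 0.7, 31.5, 0.001, 50], [-0.8, 0.7, 31.5, 0.001, 50]]
```

View pics/s2.png

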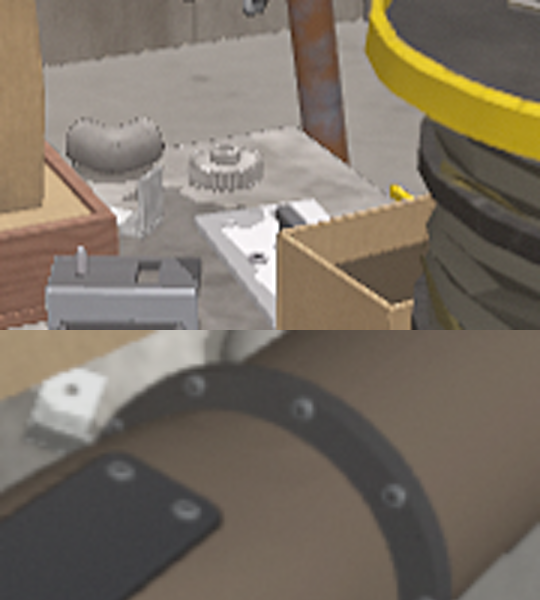

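The gear is still in place at side px (335,205), with the gripper tips above it at (344,152). Descend and grasp.

```bash
python3 -m inch '[[-1,1,32,0,50],[-1,1,32,0,50],[-1,1,32,0,50],[0,0,20,0,50],[0,0,14,0,50],[0,0,0,0,50]]'
python3 -m inch '[[0,0,0,0,10],[0,0,0,0,10],[0,0,0,0,10],[0,0,0,0,10],[0,0,0,0,10],[0,0,0,0,10]]'
python3 - <<'E'
from h import *
plan([(.541,-.361,.16,-33,10),(.46,-.2,.2,-20,10),(.5,-.06,.2,3.7,10),(.571,.0285,.16,3.7,10)],40)
E
```

```text
t: 5.38
tool_pos: [0.5437, -0.3634, 0.0203]
tool_rot: [-2.759, -1.502, 0.0]
wrist_force: [0.5, 0.4, -0.2]
gripper_width: 0.586
grip_force: 0.0
t: 6.12
tool_pos: [0.5438, -0.3637, 0.0217]
tool_rot: [2.759, 1.501, 0.001]
wrist_force: [-2.2, 1.7, 6.9]
gripper_width: 0.251
grip_force: 58.5
(0.541, -0.361, 0.16, -33) [[0.2, -1.0, -34.6, 0.0, 10], [0.2, -1.0, -34.6, 0.0, 10], [0.2, -1.0, -34.6, 0.0, 10], [0.2, -1.0, -34.6, 0.0, 10]]
(0.46, -0.2, 0.2, -20) [[18.2, -31.1, -8.0, -0.045, 10], [19.6, -30.3, -8.0, -0.045, 10], [20.9, -29.3, -8.0, -0.045, 10], [22.2, -28.4, -8.0, -0.045, 10], [23.5, -27.3, -8.0, -0.045, 10]]
(0.5, -0.06, 0.2, 3.7) [[36.3, -2.6, -0.0, -0.103, 10], [36.4, 1.2, -0.0, -0.103, 10], [36.1, 4.9, -0.0, -0.103, 10], [35.4, 8.6, -0.0, -0.103, 10]]
(0.571, 0.0285, 0.16, 3.7) [[20.9, 19.1, 10.0, -0.0, 10], [20.9, 19.1, 10.0, -0.0, 10], [20.9, 19.1, 10.0, -0.0, 10], [20.9, 19.1, 10.0, -0.0, 10]]
```

```bash
python3 -m inch '[[0,-1,-20,0,10],[0,-1,-30,0,10],[0,-1,-35,0,10],[0,-1,-35,0,10],[0,0,-20,0,10],[0,0,0,0,10]]'
python3 - <<'E'
from h import *
S=camera("side")
p=proj(S,[pose()[1]])[0];print(p);u,v=map(int,p)
cv2.imwrite("pics/s3.png",cv2.resize(S["img"][v-60:v+60,u-80:u+80],None,fx=4,fy=4,interpolation=cv2.INTER_CUBIC))
E
```

```text
t: 6.88
tool_pos: [0.541, -0.3619, 0.162]
tool_rot: [2.757, 1.501, 0.003]
wrist_force: [-0.3, 0.3, -4.1]
gripper_width: 0.249
grip_force: 59.1
[334.2822021  148.44825305]
```

View pics/s3.png

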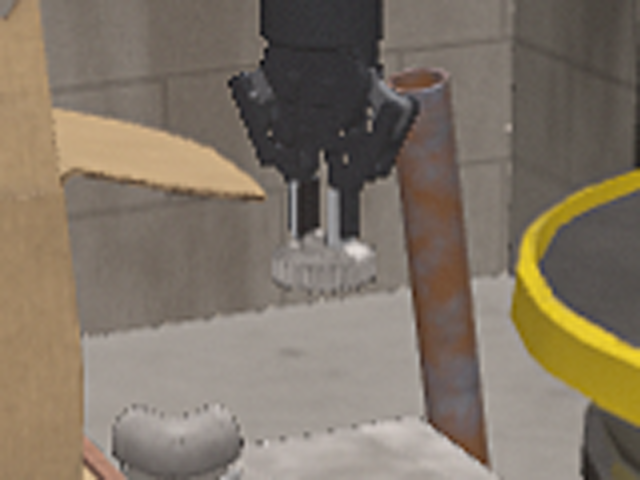

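Gear is held level and centred between the pads, crop (323,270). Carry it to the nest.

```bash
python3 -m inch '[[18,-31,-8,-0.045,10],[19.5,-30,-8,-0.045,10],[21,-29,-8,-0.045,10],[22,-28.5,-8,-0.045,10],[23.5,-27.5,-8,-0.045,10],[36.5,-2.5,0,-0.103,10],[36.5,1,0,-0.103,10],[36,5,0,-0.103,10],[35.5,8.5,0,-0.103,10]]'
python3 -m inch '[[21,19,10,0,10],[21,19,10,0,10],[21,19,10,0,10],[21,19,10,0,10],[0,0,0,0,10]]'
python3 - <<'E'
from h import *
s,p,h,R=pose()
S=camera("side");T=camera("top")
u,v=map(int,proj(S,[[.571,.0285,.06]])[0]);print(u,v,h)
cv2.imwrite("pics/s4.png",cv2.resize(S["img"][v-90:v+60,u-100:u+100],None,fx=3,fy=3,interpolation=cv2.INTER_CUBIC))
plan([(.571,.0287,.08,3.7,10)],40)
E
```

```text
t: 8.05
tool_pos: [0.4985, -0.0592, 0.199]
tool_rot: [-2.145, -2.293, 0.003]
wrist_force: [0.0, -0.9, -4.1]
gripper_width: 0.25
grip_force: 59.3
t: 8.68
tool_pos: [0.5694, 0.0305, 0.1577]
tool_rot: [-2.145, -2.292, 0.004]
wrist_force: [0.3, -0.6, -3.2]
gripper_width: 0.25
grip_force: 59.4
298 255 3.8129072888688293
(0.571, 0.0287, 0.08, 3.7) [[0.5, 1.1, 39.5, -0.001, 10], [0.5, 1.1, 39.5, -0.001, 10]]
```

View pics/s4.png

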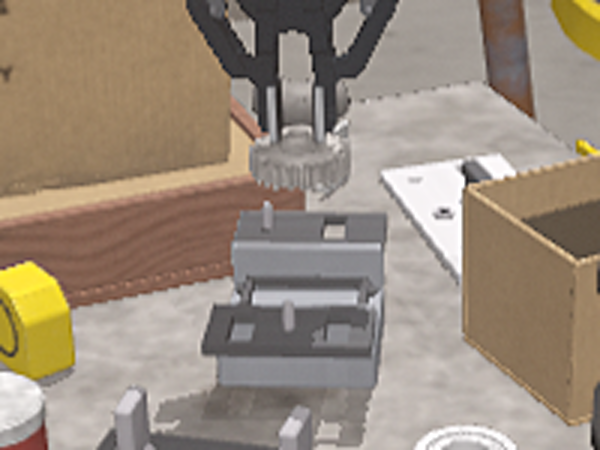

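```bash
python3 -m inch '[[0,0.5,30,0,10],[0,0.5,30,0,10],[0,0,18,0,10],[0,0,0,0,10],[0,0,0,0,10]]'
python3 - <<'E'
from h import *
for k in range(3):
    S=camera("side");s,p,h,R=pose();print(p,h)
g=p+[0,0,-.021+.008];print(proj(S,[g]))
i=S["img"];u,v=proj(S,[g])[0].astype(int)
cv2.imwrite("pics/s5.png",cv2.resize(i[v-50:v+50,u-70:u+70],None,fx=4,fy=4,interpolation=cv2.INTER_CUBIC));print(u,v)
plan([(.571,.0287,.053,3.7,10)],40)
E
```

```text
t: 9.4
tool_pos: [0.5714, 0.0277, 0.0832]
tool_rot: [2.15, 2.289, 0.001]
wrist_force: [0.1, 0.7, -3.4]
gripper_width: 0.254
grip_force: 59.5
[0.57160841 0.02777249 0.08340313] 3.587045658695434
[0.57160526 0.02788737 0.08341889] 3.5947860297094003
[0.57150035 0.02803077 0.08331885] 3.6062962086866563
[[297.75023804 250.63150324]]
297 250
(0.571, 0.0287, 0.053, 3.7) [[0.7, -0.5, 30.3, -0.002, 10]]
```

View pics/s5.png

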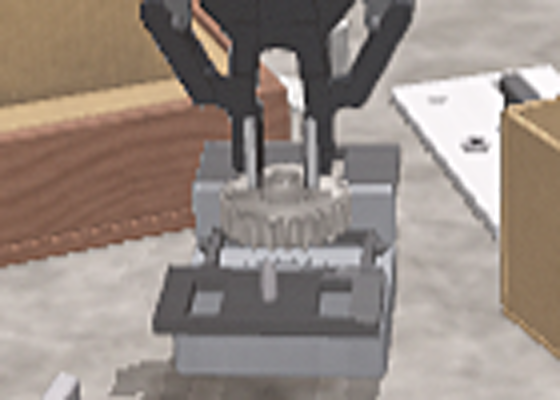

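Gear is centred over the nest: observed (285,205) in the crop, predicted (283,203). Lower and release.

```bash
python3 -m inch '[[0.5,-0.5,14,0,10],[0,0,10,0,10],[0,0,6,0,10],[0,0,2,0,10],[0,0,0,0,10]]'
python3 -m inch '[[0,0,0,0,40],[0,0,0,0,40],[0,0,0,0,40],[0,0,-20,0,45],[0,0,-40,0,45],[0,0,-50,0,45],[0,0,-50,0,45]]'
python3 -m inch '[[-20,-30,-20,0,45],[-25,-30,0,0,45],[-30,-15,0,0,45],[0,0,0,0,45]]'
python3 - <<'E'
from h import *
np.set_printoptions(precision=4,suppress=True)
s,p,h,R=pose();print(p)
T=camera("top");S=camera("side");i=T["img"]
a=cv2.resize(i[170:310,240:460],None,fx=2.6,fy=2.6,interpolation=cv2.INTER_CUBIC)
cv2.imwrite("pics/t6.png",a)
E
```

```text
t: 10.18
tool_pos: [0.5698, 0.0285, 0.0515]
tool_rot: [-2.15, -2.289, -0.001]
wrist_force: [-8.8, 1.0, 21.1]
gripper_width: 0.25
grip_force: 62.9
t: 11.05
tool_pos: [0.5701, 0.0284, 0.2116]
tool_rot: [-2.151, -2.29, 0.001]
wrist_force: [0.5, 0.2, -0.1]
gripper_width: 0.527
grip_force: 0.0
t: 11.55
tool_pos: [0.4991, -0.0537, 0.2307]
tool_rot: [2.155, 2.285, 0.001]
wrist_force: [-0.3, 0.4, -1.1]
gripper_width: 0.53
grip_force: 0.0
[ 0.4991 -0.0537  0.2307]
```

View pics/t6.png

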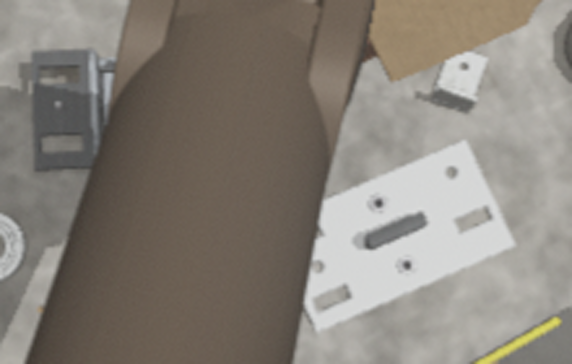

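Top crop: the plate is unmoved (handle at full-image (391.8,258.6), before (391,258.6)). The gear is hidden by the arm, so I'll check it from above the plate.

Run:
```python
from h import *
plan([(.4684,-.1912,.15,24.2,45)],40)
```

```text
(0.4684, -0.1912, 0.15, 24.2) [[-27.6, -8.1, 16.1, -0.072, 45], [-26.9, -10.1, 16.1, -0.072, 45], [-26.1, -12.0, 16.1, -0.072, 45], [-25.2, -13.8, 16.1, -0.072, 45], [-24.2, -15.6, 16.1, -0.072, 45]]
```

```bash
python3 -m inch '[[-27.5,-8,16,-0.072,45],[-27,-10,16,-0.072,45],[-26,-12,16,-0.072,45],[-25,-14,16,-0.072,45],[-24,-15.5,16,-0.072,45],[0,0,0,0,45]]'
python3 - <<'E'
from h import *
np.set_printoptions(precision=4,suppress=True)
T=camera("top");S=camera("side");i=T["img"]
g=cv2.cvtColor(i,cv2.COLOR_BGR2GRAY)
w=cv2.resize(g[190:235,272:320],None,fx=4,fy=4,interpolation=cv2.INTER_CUBIC)
for a,b in((18,30),(45,70)):
  c=cv2.HoughCircles(w,cv2.HOUGH_GRADIENT,1,20,param1=100,param2=15,minRadius=a,maxRadius=b)
  if c is not None:
    for q in c[0][:3]:
      u=(q[:2]+.5)/4-.5+[272,190];print("circ",u,q[2]/4,onz(T,[u],.056),onz(T,[u],.046))
a=cv2.resize(i[175:245,230:350],(600,350),interpolation=cv2.INTER_CUBIC)
u,v=proj(S,[[.571,.028,.05]])[0].astype(int)
b=cv2.resize(S["img"][v-35:v+35,u-60:u+60],(420,245),interpolation=cv2.INTER_CUBIC)
wv=np.zeros((595,600,3),np.uint8);wv[:350]=a;wv[350:,:420]=b;cv2.imwrite("pics/n7.png",wv)
plan([(.4684,-.1912,.0145,24.2,45)],40)
E
```

```text
t: 12.4
tool_pos: [0.4676, -0.192, 0.1491]
tool_rot: [-1.707, -2.635, 0.002]
wrist_force: [-0.1, -0.3, 0.6]
gripper_width: 0.53
grip_force: 0.0
circ [295.75 212.  ] 5.6 [[0.5665 0.0266 0.056 ]] [[0.5687 0.0272 0.046 ]]
circ [299.75 214.5 ] 16.225 [[0.5609 0.0175 0.056 ]] [[0.563 0.018 0.046]]
circ [290.25 209.75] 16.8 [[0.5714 0.0391 0.056 ]] [[0.5736 0.0398 0.046 ]]
circ [295.75 201.  ] 15.425 [[0.5918 0.0273 0.056 ]] [[0.5942 0.0279 0.046 ]]
(0.4684, -0.1912, 0.0145, 24.2) [[-0.2, -0.2, 33.9, 0.0, 45], [-0.2, -0.2, 33.9, 0.0, 45], [-0.2, -0.2, 33.9, 0.0, 45], [-0.2, -0.2, 33.9, 0.0, 45]]
```

View pics/n7.png

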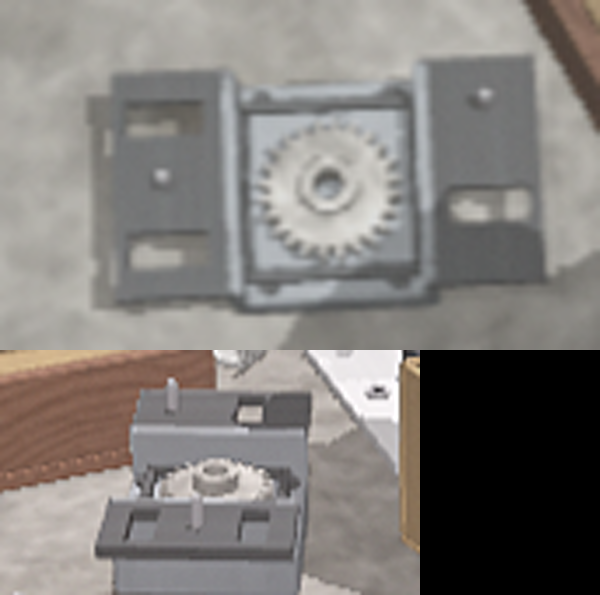

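The gear lies flat in the nest, hub up, at crop (328,185). Now the plate.

```bash
python3 -m inch '[[0,0.5,34,0,45],[0,0.5,34,0,45],[0,0,34,0,45],[0,0,22,0,45],[0,0,10,0,45],[0,0,0,0,45]]'
python3 -m inch '[[0,0,0,0,2],[0,0,0,0,2],[0,0,0,0,2],[0,0,0,0,2],[0,0,0,0,2],[0,0,0,0,2]]'
python3 -m inch '[[0,0,-10,0,2],[0,0,-20,0,2],[0,0,-30,0,2],[0,0,-40,0,2],[0,0,-40,0,2],[0,0,0,0,2]]'
python3 - <<'E'
from h import *
plan([(.45,-.15,.16,14,2),(.50,-.04,.18,3.7,2),(.5707,.0285,.16,3.7,2)],35)
E
```

```text
t: 13.25
tool_pos: [0.4697, -0.1896, 0.0163]
tool_rot: [-1.704, -2.639, -0.0]
wrist_force: [-0.4, -0.3, 0.5]
gripper_width: 0.525
grip_force: 0.0
t: 14.0
tool_pos: [0.4699, -0.1905, 0.0173]
tool_rot: [1.705, 2.637, 0.001]
wrist_force: [-0.7, 1.6, 6.4]
gripper_width: 0.151
grip_force: 59.0
t: 14.75
tool_pos: [0.4707, -0.1911, 0.1592]
tool_rot: [1.703, 2.634, 0.004]
wrist_force: [0.2, 0.0, -5.7]
gripper_width: 0.151
grip_force: 59.3
(0.45, -0.15, 0.16, 14) [[23.0, -1.0, -0.4, 0.089, 2], [22.8, -3.1, -0.4, 0.089, 2]]
(0.5, -0.04, 0.18, 3.7) [[23.7, 18.8, -5.0, 0.045, 2], [24.5, 17.7, -5.0, 0.045, 2], [25.2, 16.6, -5.0, 0.045, 2], [26.0, 15.4, -5.0, 0.045, 2]]
(0.5707, 0.0285, 0.16, 3.7) [[21.3, 25.0, 6.7, -0.0, 2], [21.3, 25.0, 6.7, -0.0, 2], [21.3, 25.0, 6.7, -0.0, 2]]
```

```bash
python3 -m inch '[[23,-1,0,0.089,2],[23,-3,0,0.089,2],[23.5,19,-5,0.045,2],[24.5,17.5,-5,0.045,2],[25,16.5,-5,0.045,2],[26,15.5,-5,0.045,2],[21,25,7,0,2],[21,25,7,0,2],[21,25,7,0,2],[0,0,0,0,2],[0,0,0,0,2]]'
python3 - <<'E'
from h import *
plan([(.5707,.0285,.12,3.7,2)],35)
E
```

```text
t: 16.12
tool_pos: [0.568, 0.0278, 0.1542]
tool_rot: [-2.148, -2.291, 0.004]
wrist_force: [-0.9, -0.4, -4.4]
gripper_width: 0.147
grip_force: 59.5
(0.5707, 0.0285, 0.12, 3.7) [[0.6, 2.7, 34.2, -0.0, 2]]
```

```bash
python3 -m inch '[[0.5,2.5,14,0,2],[0,0,14,0,2],[0,0,6,0,2],[0,0,0,0,2],[0,0,0,0,2]]'
python3 - <<'E'
from h import *
np.set_printoptions(precision=4,suppress=True)
S=camera("side");T=camera("top");s,p,h,R=pose();print(p,h)
def pl(x,y,z=-.0165+.008):
    a=np.radians(h);return p+[np.cos(a)*x-np.sin(a)*y,np.sin(a)*x+np.cos(a)*y,z]
X=[pl(.052,.096),pl(-.052,.096),pl(.052,-.096),pl(-.052,-.096),pl(0,.072),pl(.03,-.072),pl(.03,.072),pl(-.03,.072)]
q=proj(S,X);print(q);print(proj(T,X))
i=S["img"];u,v=proj(S,[p])[0].astype(int);print(u,v)
k=np.hstack([cv2.resize(i[v-50:v+80,u-70:u+70],None,fx=4,fy=4,interpolation=cv2.INTER_CUBIC),cv2.resize(T["img"][170:270,235:293],(240,520))])
cv2.imwrite("pics/s8.png",k)
E
```

```text
t: 16.75
tool_pos: [0.572, 0.0289, 0.1216]
tool_rot: [2.148, 2.292, 0.001]
wrist_force: [0.1, -0.1, -4.7]
gripper_width: 0.15
grip_force: 59.4
[0.5721 0.029  0.1217] 3.7185449941895565
[[262.3892 253.3364]
 [320.1237 253.9808]
 [276.4092 211.4963]
 [326.1144 211.7822]
 [292.571  247.6713]
 [285.5166 216.1393]
 [276.2803 247.5021]
 [308.9347 247.8407]]
[[247.6657 182.1127]
 [248.7867 229.6677]
 [336.9001 178.0721]
 [339.4411 225.4343]
 [259.5015 205.1883]
 [326.2657 188.4821]
 [259.1269 191.542 ]
 [259.8766 218.9586]]
296 227
```

View pics/s8.png

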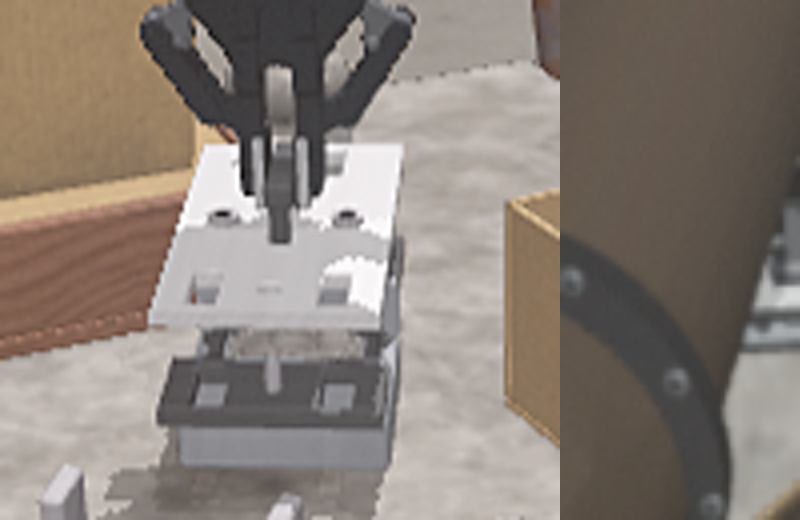

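Run:
```python
from h import *
np.set_printoptions(precision=2,suppress=True)
S=camera("side")
def pl(c,h,x,y):
    a=np.radians(h);return np.array(c)+[np.cos(a)*x-np.sin(a)*y,np.sin(a)*x+np.cos(a)*y,0]
c=(.571,.0284,.06)
print(proj(S,[pl(c,3.7,.03,.072),pl(c,3.7,-.03,.072),pl(c,3.7,.052,.096),pl(c,3.7,-.052,.096),pl((c[0],c[1],.078),3.7,0,.072)]))
for d in np.eye(3)*.001: print(proj(S,[pl(c,3.7,.03,.072)+d])-proj(S,[pl(c,3.7,.03,.072)]))
```

```text
[[278.43 272.84]
 [310.38 273.28]
 [264.89 279.  ]
 [321.35 279.83]
 [293.98 264.56]]
[[-0.52 -0.02]]
[[-0.1   0.26]]
[[-0.03 -0.47]]
```

Plate and jig show the same pixel bias (holes and pin tip both about +1.4 px in row), so they are aligned within about 1 mm. Lower and watch the force.

```bash
python3 -m inch '[[0,0,12,0,2],[0,0,12,0,2],[0,0,3,0,2],[0,0,2,0,2],[0,0,0,0,2]]'
python3 -m inch '[[0,0,2,0,2],[0,0,2,0,2],[0,0,0,0,2]]'
```

```text
t: 17.52
tool_pos: [0.5718, 0.0289, 0.0923]
tool_rot: [2.148, 2.292, -0.0]
wrist_force: [0.0, 0.3, -5.1]
gripper_width: 0.148
grip_force: 59.4
t: 17.9
tool_pos: [0.5716, 0.029, 0.0882]
tool_rot: [-2.148, -2.292, 0.0]
wrist_force: [0.7, 0.5, -5.4]
gripper_width: 0.15
grip_force: 59.5
```

```bash
python3 -m inch '[[0,0,2,0,2],[0,0,2,0,2],[0,0,0,0,2]]'
```

```text
t: 18.27
tool_pos: [0.5716, 0.029, 0.0841]
tool_rot: [-2.148, -2.292, 0.0]
wrist_force: [0.5, -0.6, -5.3]
gripper_width: 0.148
grip_force: 59.5
```

```bash
python3 -m inch '[[0,0,2,0,2],[0,0,2,0,2],[0,0,2,0,2],[0,0,1,0,2],[0,0,0,0,2]]'
```

```text
t: 18.9
tool_pos: [0.5717, 0.029, 0.0774]
tool_rot: [-2.148, -2.292, -0.0]
wrist_force: [-1.4, 0.4, -0.9]
gripper_width: 0.148
grip_force: 59.9
```

```bash
python3 -m inch '[[0,0,1,0,2],[0,0,0,0,2]]'
python3 -m inch '[[0,0,0,0,40],[0,0,0,0,40],[0,0,0,0,40],[0,0,-20,0,40],[0,0,-40,0,40],[0,0,-40,0,40],[0,0,-40,0,40],[0,0,0,0,40]]'
python3 - <<'E'
from h import *
# bolt grasp heading -8 (closing), A and B
plan([(.50,.15,.26,3.7,40),(.5366,.2452,.2,-8,40)],40)
E
```

```text
t: 19.15
tool_pos: [0.5717, 0.029, 0.0774]
tool_rot: [-2.148, -2.292, -0.001]
wrist_force: [-5.8, 0.5, 12.3]
gripper_width: 0.145
grip_force: 61.8
t: 20.15
tool_pos: [0.5737, 0.0288, 0.2193]
tool_rot: [2.146, 2.29, 0.007]
wrist_force: [-0.5, 0.6, 0.7]
gripper_width: 0.473
grip_force: 0.0
(0.5, 0.15, 0.26, 3.7) [[31.4, -16.4, -10.2, 0.0, 40], [31.4, -16.4, -10.2, 0.0, 40], [31.4, -16.4, -10.2, 0.0, 40], [31.4, -16.4, -10.2, 0.0, 40]]
(0.5366, 0.2452, 0.2, -8) [[30.9, 14.2, 20.0, 0.068, 40], [31.8, 12.1, 20.0, 0.068, 40], [32.5, 9.9, 20.0, 0.068, 40]]
```

```bash
python3 -m inch '[[31,-16,-10,0,40],[31,-16,-10,0,40],[31,-16,-10,0,40],[31,-16,-10,0,40],[31,14,20,0.068,40],[32,12,20,0.068,40],[32.5,10,20,0.068,40],[0,0,0,0,40],[0,0,0,0,40]]'
python3 - <<'E'
from h import *
np.set_printoptions(precision=4,suppress=True)
T=camera("top");S=camera("side");i=T["img"]
# seated plate: rect fit at z .068
g=cv2.cvtColor(i,cv2.COLOR_BGR2GRAY)
m=(g>175)[165:250,232:352].astype(np.uint8);ct,_=cv2.findContours(m,cv2.RETR_CCOMP,cv2.CHAIN_APPROX_NONE);o=max(ct,key=cv2.contourArea)
print("rect",cv2.minAreaRect((onz(T,o.reshape(-1,2)+[232,165],.068)[:,:2]*1000).astype(np.float32)))
a=cv2.resize(i[165:250,180:352],None,fx=3.5,fy=3.5,interpolation=cv2.INTER_CUBIC)
b=S["img"][210:330,220:350];b=cv2.resize(b,None,fx=2.4,fy=2.4,interpolation=cv2.INTER_CUBIC)
w=np.zeros((a.shape[0]+b.shape[0],a.shape[1],3),np.uint8);w[:a.shape[0]]=a;w[a.shape[0]:,:b.shape[1]]=b;cv2.imwrite("pics/p9.png",w);print(w.shape)
plan([(.5364,.2448,.055,-8,40)],35)
E
```

```text
t: 21.28
tool_pos: [0.5359, 0.2431, 0.1957]
tool_rot: [2.37, 2.061, -0.002]
wrist_force: [-0.3, 0.2, 1.3]
gripper_width: 0.468
grip_force: 0.0
rect ((571.23486328125, 27.856910705566406), (105.39675903320312, 192.9132080078125), 3.8304247856140137)
(586, 602, 3)
(0.5364, 0.2448, 0.055, -8) [[0.4, -0.0, 28.3, -0.0, 40], [0.4, -0.0, 28.3, -0.0, 40], [0.4, -0.0, 28.3, -0.0, 40], [0.4, -0.0, 28.3, -0.0, 40], [0.4, -0.0, 28.3, -0.0, 40]]
```

View pics/p9.png

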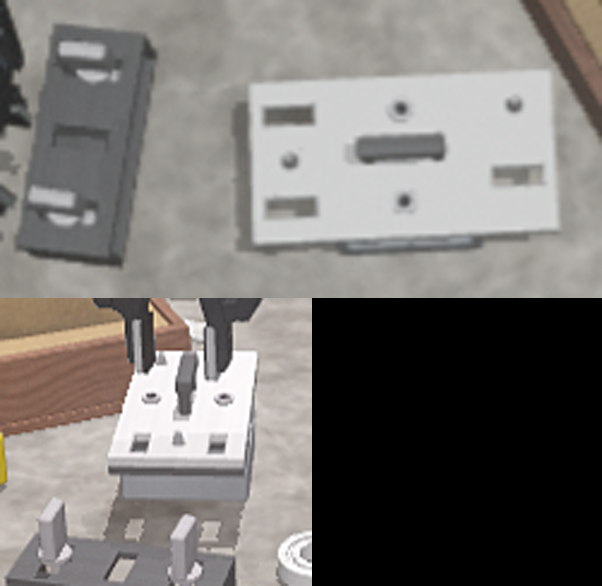

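Top and side crops: the plate is seated level (centre (0.571,0.028), yaw 3.8°), with both pins showing through its holes. Now bolt B.

```bash
python3 -m inch '[[0.5,0,28,0,40],[0.5,0,28,0,40],[0,0,28,0,40],[0,0,28,0,40],[0,0,18,0,40],[0,0,10,0,40],[0,0,0,0,40]]'
python3 -m inch '[[0,0,0,0,2],[0,0,0,0,2],[0,0,0,0,2],[0,0,0,0,2],[0,0,0,0,2],[0,0,0,0,2]]'
python3 -m inch '[[0,0,-10,0,2],[0,0,-20,0,2],[0,0,-30,0,2],[0,0,-40,0,2],[0,0,-30,0,2],[0,0,0,0,2],[0,0,0,0,2]]'
python3 - <<'E'
from h import *
s,p,h,R=pose();print(s["joints"],h);print(R)
plan([(.5367,.0981,p[2],3.75,2)],40)
E
```

```text
t: 22.25
tool_pos: [0.5364, 0.2449, 0.0563]
tool_rot: [-2.371, -2.061, 0.0]
wrist_force: [-0.3, 0.3, 0.2]
gripper_width: 0.469
grip_force: 0.0
t: 23.0
tool_pos: [0.537, 0.2453, 0.0573]
tool_rot: [2.37, 2.062, 0.003]
wrist_force: [-0.9, -0.8, 6.0]
gripper_width: 0.119
grip_force: 59.4
t: 23.88
tool_pos: [0.5357, 0.2451, 0.1858]
tool_rot: [-2.37, -2.062, 0.001]
wrist_force: [-0.5, 1.4, -1.5]
gripper_width: 0.115
grip_force: 58.5
[-0.95894013  0.46489588  0.63115955  1.75808649 -0.31547643  1.02243301
 -0.35037745] -7.958848374520166
[[ 1.38461619e-01  9.90367390e-01 -9.01255334e-04]
 [ 9.90367773e-01 -1.38461770e-01 -1.07307465e-04]
 [-2.31063223e-04 -8.77716273e-04 -9.99999588e-01]]
(0.5367, 0.0981, np.float64(0.18580784779268084), 3.75) [[-36.3, 5.3, -0.0, -0.051, 2], [-36.6, 3.5, -0.0, -0.051, 2], [-36.7, 1.6, -0.0, -0.051, 2], [-36.7, -0.3, -0.0, -0.051, 2]]
```

```bash
python3 -m inch '[[-36.5,5.5,0,-0.051,2],[-36.5,3.5,0,-0.051,2],[-36.5,1.5,0,-0.051,2],[-36.5,0,0,-0.051,2],[0,0,30,0,2],[0,0,20,0,2],[0,0,0,0,2],[0,0,0,0,2]]'
python3 - <<'E'
from h import *
np.set_printoptions(precision=4,suppress=True)
S=camera("side");s,p,h,R=pose();print(p,h,s["wrist_force"])
# bolt wing top / body in side view: bright blob around the predicted grasp
i=S["img"].astype(int);g=i.mean(2)
q=proj(S,[p+[0,0,-.0123],p+[0,0,-.0393],[.5367,.0981,.068]]);print(q)
plan([(.5367,.0981,p[2],3.75,2)],40)
u,v=q[1].astype(int)
print(g[v-22:v+8:2,u-16:u+17:2].astype(int))
E
```

```text
t: 24.88
tool_pos: [0.5377, 0.0984, 0.1364]
tool_rot: [2.148, 2.292, -0.001]
wrist_force: [-0.3, 0.6, -0.4]
gripper_width: 0.118
grip_force: 58.5
[0.5379 0.0985 0.1368] 3.7238731682576676 [-0.4541 -0.4518 -1.5311]
[[308.5299 242.2029]
 [308.9652 255.4259]
 [310.1264 269.4462]]
(0.5367, 0.0981, np.float64(0.13675136513977368), 3.75) [[-0.3, -1.3, -0.0, -0.0, 2]]
[[253 255 152  88  64 174 135 153 154 153 145 174  60 124 255 253 252]
 [246 255 114 123  92 175 155 152 156 148 145 166 206 251 249 248 247]
 [242 217 119 123 119 138 156 148 153 148 135 150 255 251 249 249 249]
 [240 128 122 122 112 207 203 142 152 148 143 222 243 238 238 237 244]
 [243 104 121 124  92 248 141 143 153 147 145 140 248 239 239 239 242]
 [249 116 123 129  70 255 143 136 150 144 164 130 252 239 240 238 243]
 [254  98 103 104  63 255 169 138 148 147 136 198 243 239 239 239 244]
 [255  90  94  93  60 255 241 245 143 139 253 243 239 239 239 239 246]
 [250  80  91  88 180 245 237 247 141 143 227 221 237 241 239 239 249]
 [243 111  91  84 186 241 237 246 137 148 108 109 209 243 238 239 235]
 [243 123  93  81 187 239 237 247 139 149 121 162 138 242 239 239 226]
 [245 123  93  81 255 238 238 249 146 160 204 227 244 239 239 240 174]
 [168 144  86  77 254 237 238 215 165 161 243 239 239 239 238 240 140]
 [168 181 165 170 244 237 239 205 141 147 248 238 238 239 239 242 126]
 [219 224 225 223 239 237 237 240 233 230 239 239 237 239 237 243 119]]
```

Shank centred at u≈309 as predicted. Shift 1 mm and lower, watching the force.

```bash
python3 -m inch '[[0,-1.2,20,0,2],[0,0,8,0,2],[0,0,4,0,2],[0,0,4,0,2],[0,0,0,0,2]]'
```

```text
t: 25.55
tool_pos: [0.5365, 0.0984, 0.1004]
tool_rot: [-2.148, -2.292, -0.0]
wrist_force: [-0.4, 0.0, -1.0]
gripper_width: 0.119
grip_force: 58.6
```

```bash
python3 -m inch '[[0,0,5,0,2],[0,0,5,0,2],[0,0,4,0,2],[0,0,3,0,2],[0,0,0,0,2]]'
```

```text
t: 26.18
tool_pos: [0.5363, 0.0983, 0.083]
tool_rot: [-2.148, -2.292, 0.001]
wrist_force: [-0.6, -0.1, -0.8]
gripper_width: 0.117
grip_force: 58.6
```

```bash
python3 -m inch '[[0,0,1.5,0,2],[0,0,1,0,2],[0,0,0,0,2]]'
```

```text
t: 26.55
tool_pos: [0.5366, 0.0984, 0.0813]
tool_rot: [-2.148, -2.292, -0.001]
wrist_force: [-2.4, -0.5, 4.9]
gripper_width: 0.122
grip_force: 59.3
```

```bash
python3 -m inch '[[0,0,-1,0,2],[0,0,0,0.1571,2],[0,0,0,0.1571,2],[0,0,0,0.1571,2],[0,0,0,0.1571,2],[0,0,0,0.1571,2],[0,0,0,0.1571,2],[0,0,0,0.1571,2],[0,0,0,0.1571,2],[0,0,0,0.1571,2],[0,0,0,0.1571,2],[0,0,0,0,2]]'
python3 -c "
from h import *
s,p,h,R=pose();print(p,h,s['joints'],s['wrist_torque'])"
```

```text
t: 28.05
tool_pos: [0.5364, 0.0985, 0.0815]
tool_rot: [3.139, 0.104, -0.0]
wrist_force: [0.5, -0.1, -1.1]
gripper_width: 0.117
grip_force: 58.6
[0.53635097 0.09852031 0.08153873] -86.21486850570295 [-0.92368513  0.66445063  0.9667692   1.98303765 -0.71691515  0.88099799
 -1.07070278] [-0.02551829 -0.01853178 -0.02465092]
```

```bash
python3 -m inch '[[0,0,1,0,2],[0,0,0,0,2],[0,0,0,0,20],[0,0,0,0,25],[0,0,0,0,25],[0,0,0,0,25],[0,0,-15,0,25],[0,0,-35,0,30],[0,0,-40,0,40],[0,0,-30,0,40],[0,0,0,0,40]]'
python3 - <<'E'
from h import *
np.set_printoptions(precision=4,suppress=True)
plan([(.6315,.2318,.2,-8,40)],40)
S=camera("side")
g=S["img"].astype(int).mean(2)
u,v=proj(S,[[.5365,.0984,.094]])[0].astype(int);print(u,v)
print(g[v-22:v+22:2,u-20:u+22:2].astype(int))
E
```

```text
t: 29.42
tool_pos: [0.5379, 0.0981, 0.2037]
tool_rot: [-3.139, -0.101, -0.007]
wrist_force: [0.5, -0.6, -0.2]
gripper_width: 0.468
grip_force: 0.0
(0.6315, 0.2318, 0.2, -8) [[11.3, -14.1, 0.4, -0.152, 40], [13.3, -12.3, 0.4, -0.152, 40], [15.1, -10.1, 0.4, -0.152, 40], [16.4, -7.7, 0.4, -0.152, 40], [17.4, -5.1, 0.4, -0.152, 40], [18.0, -2.5, 0.4, -0.152, 40], [18.1, 0.3, 0.4, -0.152, 40], [17.9, 3.0, 0.4, -0.152, 40], [17.2, 5.7, 0.4, -0.152, 40]]
309 257
[[228 233 238 127 119 119 101 254 242 166 176 172 243 244 246 246 246 246
  248 157 175]
 [184 234 242  96 119 121  78 252 239 122 142 133 248 246 247 247 247 246
  250 151 182]
 [236 235 246 115 120 122  75 246 227  63  72  77 242 235 236 235 238 240
  246 158 188]
 [233 237 231 118 120 118 118 240 237 235 234 230 236 237 236 236 237 237
  246 163 174]
 [232 238 127 122 124 114 135 238 234 235 235 234 234 237 236 236 236 237
  250 168 163]
 [234 239  71 100 103  95 116 239 235 236 236 235 234 237 236 236 237 238
  224 177 170]
 [235 240  64  92  93  84  95 240 237 237 235 236 235 237 237 236 237 239
  168 189 185]
 [236 238 141  8
[... 619 characters left out ...]
5 234 235 238 174 149 147 149 151 148 149 150 129 238 237 169
  139 186 183]
 [241 241 188 214 235 237 200 148 147 147 151 149 149 149 133 245 247 130
  114 185 175]
 [244 249 147 139 240 236 232 145 148 145 150 150 151 149 154 247 249 115
   97 179 177]
 [243 245 147 137 239 237 243 154 145 148 155 158 155 122 254 245 252 108
   93 182 178]
 [245 197 156 151 197 208 169 181 130 146 156 158 140 161 210 245 254  94
  100 179 173]
 [246 182 174 179 178 177 177 179 182 130 148 136 131 191 246 245 255 138
  100 173 170]
 [248 235 171 190 190 177 177 178 172 183 241 237 235 253 247 247 234 147
  121 174 172]
 [181 182 180 182 180 183 187 183 182 179 196 193 191 206 203 203 185 140
  138 181 174]]
```

The wing now lies across the slot, about 17 px (30 mm) wide and upright. Next, bolt A.

```bash
python3 -m inch '[[11.5,-14,0,-0.152,40],[13.5,-12.5,0,-0.152,40],[15,-10,0,-0.152,40],[16.5,-7.5,0,-0.152,40],[17.5,-5,0,-0.152,40],[18,-2.5,0,-0.152,40],[18,0.5,0,-0.152,40],[18,3,0,-0.152,40],[17,5.5,0,-0.152,40],[0,0,0,0,40]]'
python3 - <<'E'
from h import *
plan([(.6314,.2317,.2,-8,40)],40)
E
```

```text
t: 30.72
tool_pos: [0.6301, 0.2326, 0.1996]
tool_rot: [-2.368, -2.063, 0.002]
wrist_force: [-0.3, -0.3, 0.0]
gripper_width: 0.474
grip_force: 0.0
(0.6314, 0.2317, 0.2, -8) [[-0.7, 1.4, -0.4, 0.002, 40]]
```

```bash
python3 -m inch '[[-0.7,1.2,30,0,40],[0,0,30,0,40],[0,0,30,0,40],[0,0,30,0,40],[0,0,15,0,40],[0,0,9,0,40],[0,0,0,0,40]]'
python3 -m inch '[[0,0,0,0,2],[0,0,0,0,2],[0,0,0,0,2],[0,0,0,0,2],[0,0,0,0,2],[0,0,0,0,2]]'
python3 -m inch '[[0,0,-10,0,2],[0,0,-20,0,2],[0,0,-30,0,2],[0,0,-40,0,2],[0,0,-30,0,2],[0,0,0,0,2],[0,0,0,0,2]]'
python3 - <<'E'
from h import *
plan([(.5965,.1020,.185,3.75,2)],40)
E
```

```text
t: 31.6
tool_pos: [0.6316, 0.2306, 0.0569]
tool_rot: [2.37, 2.062, -0.0]
wrist_force: [-0.5, 0.4, -0.0]
gripper_width: 0.469
grip_force: 0.0
t: 32.35
tool_pos: [0.6321, 0.231, 0.0579]
tool_rot: [2.369, 2.063, 0.002]
wrist_force: [-1.0, 0.0, 6.6]
gripper_width: 0.12
grip_force: 59.1
t: 33.22
tool_pos: [0.6312, 0.2309, 0.187]
tool_rot: [-2.369, -2.063, -0.0]
wrist_force: [0.0, -0.2, -2.3]
gripper_width: 0.115
grip_force: 58.5
(0.5965, 0.102, 0.185, 3.75) [[-33.1, -4.2, 0.5, -0.051, 2], [-32.9, -5.8, 0.5, -0.051, 2], [-32.5, -7.5, 0.5, -0.051, 2], [-32.1, -9.2, 0.5, -0.051, 2]]
```

```bash
python3 -m inch '[[-33,-4,0,-0.051,2],[-33,-6,0,-0.051,2],[-32.5,-7.5,0,-0.051,2],[-32.5,-9,0,-0.051,2],[0,0,30,0,2],[0,0,20,0,2],[0,0,0,0,2],[0,0,0,0,2]]'
python3 - <<'E'
from h import *
np.set_printoptions(precision=4,suppress=True)
S=camera("side");s,p,h,R=pose();print(p,h)
g=S["img"].astype(int).mean(2)
q=proj(S,[p+[0,0,-.0128],p+[0,0,-.0398],[.5965,.1020,.068]]);print(q)
plan([(.5965,.1014,p[2],3.75,2)],40)
u,v=q[1].astype(int)
print(g[v-16:v+8:2,u-16:u+17:2].astype(int))
E
```

```text
t: 34.22
tool_pos: [0.5972, 0.1014, 0.1371]
tool_rot: [2.147, 2.293, -0.0]
wrist_force: [0.9, 0.5, -0.7]
gripper_width: 0.119
grip_force: 58.6
[0.5975 0.1016 0.1374] 3.7782206219140333
[[276.0245 241.6122]
 [276.8128 254.7781]
 [278.1161 269.028 ]]
(0.5965, 0.1014, np.float64(0.13741855943147072), 3.75) [[-0.1, -1.0, -0.0, 0.0, 2]]
[[109 109 112 108 103 120 151 153 155 100 237 241 245 225 225 243 244]
 [105 103 100 100 101 101 133 149 156 104 146 171 239 239 237 236 242]
 [105 106 108 109 103 160 124 152 156 123 160 132 242 237 237 237 246]
 [ 98 100 102 104 104 131 152 143 146 148 129 193 241 238 236 238 253]
 [107 111 107 103 105 106 132 202 150 137 231 240 238 238 235 238 255]
 [ 99 103 108 110 111 104 102 255 148 136 248 247 247 239 236 239 254]
 [106 111 109 111 112 106 101 251 147 136 201  84  67 219 239 238 246]
 [104 104 106 102 103  97 242 249 145 143 114 170 181 147 240 238 243]
 [ 96 109 115 116 111 115 247 233 148 148 205 223 223 242 239 237 244]
 [124 109 108 110 109 107 241 168 178 161 253 238 237 235 238 238 207]
 [110 104 100  88 167 207 238 161 143 145 244 238 235 236 237 239 169]
 [167 175 188 189 184 244 235 225 224 230 238 238 233 237 238 239 163]]
```

Consistent (shank at u≈277 as predicted). Insert.

```bash
python3 -m inch '[[0,-0.8,20,0,2],[0,0,8,0,2],[0,0,4,0,2],[0,0,4,0,2],[0,0,0,0,2]]'
```

```text
t: 34.9
tool_pos: [0.5963, 0.1015, 0.1009]
tool_rot: [2.147, 2.293, 0.0]
wrist_force: [-0.4, 0.4, -0.6]
gripper_width: 0.12
grip_force: 58.6
```

```bash
python3 -m inch '[[0,0,5,0,2],[0,0,5,0,2],[0,0,4,0,2],[0,0,3,0,2],[0,0,0,0,2]]'
```

```text
t: 35.52
tool_pos: [0.5961, 0.1014, 0.0835]
tool_rot: [-2.147, -2.293, 0.001]
wrist_force: [0.0, -0.2, -0.3]
gripper_width: 0.117
grip_force: 58.6
```

```bash
python3 -m inch '[[0,0,1.5,0,2],[0,0,1,0,2],[0,0,0,0,2]]'
```

```text
t: 35.9
tool_pos: [0.5964, 0.1015, 0.0819]
tool_rot: [2.147, 2.293, 0.001]
wrist_force: [-1.1, -0.1, 4.3]
gripper_width: 0.116
grip_force: 59.4
```

```bash
python3 -m inch '[[0,0,-1,0,2],[0,0,0,0.1571,2],[0,0,0,0.1571,2],[0,0,0,0.1571,2],[0,0,0,0.1571,2],[0,0,0,0.1571,2],[0,0,0,0.1571,2],[0,0,0,0.1571,2],[0,0,0,0.1571,2],[0,0,0,0.1571,2],[0,0,0,0.1571,2],[0,0,0,0,2]]'
python3 -m inch '[[0,0,1,0,2],[0,0,0,0,2],[0,0,0,0,20],[0,0,0,0,25],[0,0,0,0,25],[0,0,0,0,25],[0,0,-15,0,25],[0,0,-35,0,30],[0,0,-40,0,40],[0,0,-40,0,40],[0,0,0,0,40]]'
python3 - <<'E'
from h import *
print(pose()[2]);plan([(.55,.28,.33,-30,40)],50)
E
```

```text
t: 37.4
tool_pos: [0.5962, 0.1017, 0.0821]
tool_rot: [3.139, 0.105, -0.0]
wrist_force: [1.1, -0.0, 0.3]
gripper_width: 0.113
grip_force: 58.8
t: 38.78
tool_pos: [0.5981, 0.1008, 0.2153]
tool_rot: [-3.139, -0.103, -0.009]
wrist_force: [-0.5, -0.7, -1.0]
gripper_width: 0.469
grip_force: 0.0
-86.25442060649858
(0.55, 0.28, 0.33, -30) [[-5.2, -26.0, -16.4, -0.14, 40], [-1.5, -26.5, -16.4, -0.14, 40], [2.2, -26.4, -16.4, -0.14, 40], [5.9, -25.8, -16.4, -0.14, 40], [9.4, -24.8, -16.4, -0.14, 40], [12.8, -23.2, -16.4, -0.14, 40], [15.9, -21.2, -16.4, -0.14, 40]]
```

Back off and check everything with the last picture.

```bash
python3 -m inch '[[-5,-26,-16,-0.14,40],[-1.5,-26.5,-16,-0.14,40],[2,-26.5,-16,-0.14,40],[6,-26,-16,-0.14,40],[9.5,-25,-16,-0.14,40],[13,-23,-16,-0.14,40],[16,-21,-16,-0.14,40],[0,0,0,0,40]]'
python3 - <<'E'
from h import *
T=camera("top");S=camera("side");i=T["img"]
g=cv2.cvtColor(i,cv2.COLOR_BGR2GRAY)
m=(g>175)[165:250,232:352].astype(np.uint8);ct,_=cv2.findContours(m,cv2.RETR_EXTERNAL,cv2.CHAIN_APPROX_NONE);o=max(ct,key=cv2.contourArea)
print("rect",cv2.minAreaRect((onz(T,o.reshape(-1,2)+[232,165],.068)[:,:2]*1000).astype(np.float32)))
a=cv2.resize(i[160:260,160:350],(570,300),interpolation=cv2.INTER_CUBIC)
b=cv2.resize(S["img"][215:315,225:385],(480,300),interpolation=cv2.INTER_CUBIC)
w=np.zeros((600,570,3),np.uint8);w[:300]=a;w[300:,:480]=b;cv2.imwrite("pics/f10.png",w)
E
```

```text
t: 39.78
tool_pos: [0.5481, 0.2836, 0.3239]
tool_rot: [-2.717, -1.575, -0.002]
wrist_force: [0.6, 0.3, -0.7]
gripper_width: 0.468
grip_force: 0.0
rect ((571.188720703125, 28.081886291503906), (104.26178741455078, 192.52040100097656), 3.7629475593566895)
```

View pics/f10.png

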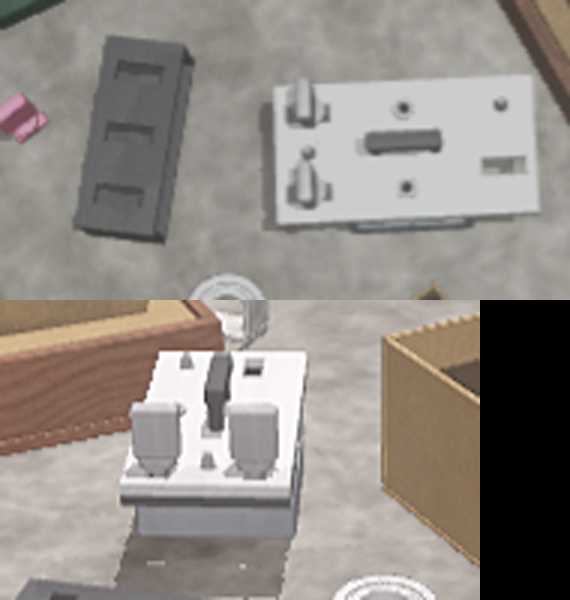

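The plate is seated. Both bolts stand upright with their wings square across slots 1 and 2 (crop (303,103) and (305,187)), the stand is empty, and nothing else has moved. Handing in.

```bash
python3 -c "
from cell import hand_in
print(hand_in())"
```

```text
the job is handed in; nothing more can be done
None
```

The job is handed in: the gear lies hub up in its nest, the plate sits level over both pins, and the two T-bolts that were in the stand are in slots 1 and 2, each turned square across its slot; the arm is clear, the clock was at about 40 s, and the hand-in call gave no verdict.

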